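# Book in a carton: click the tally, hold the clip open on the stock card

## Task

Book one carton in: swing the red lever of the tally counter all the way to its stop and let it spring back. Then squeeze the blue spring clip open, lift it off its rail and hold it gaping around the top edge of the upright stock card, near the middle of that edge, with the jaws lowered well over it, one on each side, and nothing touching the card, ready for a slip to be tucked in. Finish while still holding the clip open there in the gripper; leave the card stand and the other things where they are.

Things in the scene. Friction and masses are not known exactly. Their poses are not given: they have to be found in the camera images.
- counter: Tally counter, grey metal box 70 x 44 mm, top 48 mm above the bench, on a dark 90 x 66 x 8 mm foot plate screwed down; origin under its centre at bench height, x = the direction in which the lever swings when advanced (the row of digit windows is on the -x face), z up
- lever (a joint): Advance lever of the counter, swinging about a level axis (the counter's y) 45 mm above the bench over the counter's centre. 0 = at rest, leaning 0.45 rad towards the counter's -x; 0.9 rad = its stop, leaning 0.45 rad towards +x. A spring (about 1.2 N at the tip at rest, 2.6 N at the stop) returns it when released
- lever_tip (a point): Centre of the red crossbar on the end of the lever, 65 mm from the swing axis; the bar is 12 mm thick and 48 mm long, along the counter's y; the stem is 8 mm thick
- rail: Clip rail screwed to the bench: grey base 150 x 70 x 15 mm with an upright steel fin 130 mm long (along the rail's x), 4 mm thick, whose top is 43 mm above the bench; origin under the centre of the base, z up
- clip: Blue sprung clip like a big clothes peg, 36 mm wide (its x), 94 mm tall, 90 g. At the start it stands on the rail's base, biting the fin, jaws down. Origin midway between the jaw tips (lowest point), z up to the handles, y = direction in which the handles are squeezed. Pin 45 mm above the origin, 9 mm thick, with a 15 mm coil; below it the open throat between the jaws is 36 mm deep
- clip_grip (a point): Point midway between the clip's handles, 80 mm above the clip's origin. Handles: flat, 30 mm wide, 4 mm thick, from 50 to 95 mm above the origin; biting, they splay to 55 mm over the outer top edges; squeezed to the stop they are parallel, 26 mm over the outer faces, tops at 98 mm. Each needs 5 N here to begin opening, 12 N at the stop; a 40 N grip does no harm
- clip_left (a joint): Opening angle of the clip's +y half about the pin (the other half mirrors it): 0 = biting 4 mm, 4 mm between the jaw tips; 0.30 rad = squeezed to the stop, about 30 mm between the jaw tips; -0.05 = fully shut
- card: Stock card: white rigid card 110 mm wide (along x), 4 mm thick (along y), with an orange band, standing upright in a loose wooden foot 120 x 90 x 20 mm, 0.7 kg in all; the top edge is 120 mm above the bench; origin under the centre of the foot, z up
- card_top (a point): Middle of the card's top edge, 120 mm above the bench; axes as card
- carton: Small brown carton 90 x 70 x 55 mm, a bystander; origin under its centre
- sanitiser: White and blue bottle, 56 mm in diameter, 130 mm tall, a bystander; origin under its centre
- tape: Roll of brown tape lying flat, 90 mm across, 45 mm tall, a bystander; origin under its centre

How it is judged:
On the way, in this order (a step that is already met when the one before it is completed fails the run):
1. the tally lever is swung to its stop (value of joint lever above 0.82 rad), for 0.05 s.
2. the tally lever has sprung back to rest (value of joint lever below 0.08 rad), for 0.2 s.
3. the clip is squeezed open and lifted clear of its rail (value of joint clip_left above 0.2 rad and z of clip in the frame of rail above 0.055 m and contact force between the fingers and clip above 2 N), for 0.2 s.
At the end, for the whole second after the job is handed in: Fingers hold the clip open (over 0.2 rad), still, upright and in line with the card (0.3 rad), tips 8-36 mm below its top edge, within 11 mm across and 28 mm along of mid-edge; clip and arm touch neither card nor rail; lever at rest (under 0.08 rad); card moved under 20 mm, upright (value of joint clip_left above 0.2 rad and contact force between the fingers and clip above 2 N and contact force between each of clip, the arm and card below 0.3 N and contact force between clip and rail below 0.3 N and x of clip in the frame of card_top between -0.028 and 0.028 m and y of clip in the frame of card_top between -0.011 and 0.011 m and z of clip in the frame of card_top between -0.036 and -0.008 m and angle between the x axis of clip and the x axis of card, either way round below 0.3 rad and angle between clip's own z axis and vertical below 0.3 rad and linear speed of clip below 0.03 m/s and value of joint lever below 0.08 rad and angle between card's own z axis and vertical below 0.05 rad and distance of card from where it was at the start of the episode below 0.02 m); the arm keeps its last pose, push and grip.
It fails at once if the card stand is pushed or tipped (distance of card from where it was at the start of the episode above 0.02 m or angle between card's own z axis and vertical above 0.15 rad).
It fails at once if a bystander is moved (distance of any of carton, sanitiser, tape from where it was at the start of the episode above 0.02 m).
It also fails if it takes over 61 s, if anything falls off the work surface, if the arm or the gripper's body presses on something with over 40 N, if the wrist force passes 120 N, or if a joint passes its speed limit or range.

## Robot

A 7-joint arm with a two-finger parallel gripper is mounted at the origin on the work surface. World frame = base frame: x ahead of the robot, y to its left, z up, the work surface at z = 0. Lengths are in m, angles in rad, forces in N, time in s.
With the tool pointing down it reaches from about 0.425 to 0.925 m from the base axis. Payload 6.8 kg.
Tool frame: the origin (TCP) lies at the very end of the fingers, on their centre line; the grasp point (between the pads) lies 19 mm behind it; z points along the fingers, y is the line along which they close (so a half turn about z gives the same grasp; the last joint's range is limited). The gripper opens to 85 mm and grips with 20 to 120 N. Pads are 22 mm wide; open, the fingers measure 114 mm over their backs; the gripper's body (76 mm by 85 mm) begins 54 mm behind the grasp point. The pads swing forward as they close: fully open they stand 13 mm farther back than shut.
Start: joints at [1.239, 0.477, 0.022, 1.555, -0.011, 1.109, -0.083], TCP at [0.15, -0.658, 0.231] pointing down, gripper open.
Joint ranges: [-2.96, 2.96], [-0.34, 2.1], [-1.41, 1.46], [0.24, 2.44], [-1.37, 4.51], [0.17, 1.92], [-2.96, 2.96]. Speed limits (rad/s): [2.39, 2.39, 3.14, 3.14, 3.14, 3.14, 3.14].

## Interface

Orientations are given as a rotation vector (axis times angle).
In Python, from bench import get_obs, grab_frame, hand_in gives the robot as it stands.
- The arm moves only by the tool drive_tool, never from a script. Its argument "rows" is a list of rows, each an object with "offset": the shift along the tool's x, y, z as a fraction of full scale, a list of three; "rotation": the turn, a rotation vector about the tool's x, y, z as a fraction of full scale, a list of three; "claw": the opening, from 0 (shut) to 1 (fully open). In form: [{"offset": [tx, ty, tz], "rotation": [wx, wy, wz], "claw": claw}, ...]. A call has 1 to 20 rows; each row is the pose to reach, as a shift and turn from the pose commanded when the call began, along the tool's axes at that moment; what a row does not reach only later rows make up. Full scale, the value 1, is 0.15 m for a shift and 2 rad for a turn. A row lasts 1/12 s, in which the tool goes at most 41.7 mm and 7.16 degrees, less where a joint would pass 70% of its speed; a pose out of reach is approached as far as the arm can. A call with a number of a shift or a turn outside -1 to 1 is refused whole. A call with a gripper value outside its range is refused whole. The fingers move at their own pace and stop on an object; "force" is the grip in N (left out, the last holds). Time passes only in rows, so rows that repeat a pose let the fingers close. It gives the time, the measured TCP pose, the force, the opening and the grip force at its end, in the units of the state.
- get_obs(): the state, without advancing time (a new reading comes with each control period).
- grab_frame(name): name is "scene" or "top" or "wrist"; returns a dict with "frame" (400x640x3 uint8, red, green, blue), "z_map" (400x640 float32, m along the optical axis (not along the pixel's ray), 0 where there is no reading), "vfov" (degrees; the focal length in pixels is half the picture's height over the tangent of half this angle, whatever the lens; pixels are square), "cx", "cy" (the principal point, pixels), "R" (3x3) and "t" (3): a world point X has camera coordinates R X + t. Camera axes: x right, y down, z forward; pixel columns grow to the right and rows downward; lengths in m; the calibration is good to about 2 mm. The wrist camera is an equidistant fisheye: a pixel r from the principal point sees the ray r / f radians off the axis. A picture is of the moment at which its call begins.
- hand_in(): hands the job in; it is judged then, once.
The state is a dict: "clock": time; "joints": joint angles; "qvel": joint speeds; "tau": joint torques, N m; "tcp_pos": TCP position; "orientation": TCP orientation; "contact_force": force on the tool from outside, world axes, zero at the start; "moment": the same for the moment, N m; "grip_width": finger opening in m; "gripper_force": force on a finger pad.
Only numpy, scipy, OpenCV 4.12 (cv2) and the standard library are available. Lean on these libraries where they do the work, as an engineer would, in place of code of your own. Each camera call takes 0.05 s, during which the arm holds its last target. There are 200 camera calls.

## Working session

There is one attempt and no reset: what is moved stays moved. The work goes in short steps, Python scripts to look and compute and a tool call to move; the robot and the scene stay as the last step left them, time stands still between calls to the robot, and variables do not carry over. Pictures are saved under pics/ and viewed, at most 10 in all, crops included, and the job is handed in when it is done.

Besides the shell and the picture viewer there is one more tool, called after "Request:" in YAML: its name, and indented under it one key for each argument. drive_tool: Moves the arm, as the interface text tells. Its arguments: {"type":"object","properties":{"rows":{"type":"array","items":{"type":"object","properties":{"offset":{"type":"array","items":{"type":"number"}},"rotation":{"type":"array","items":{"type":"number"}},"claw":{"type":"number"}}}},"force":{"type":"number"}},"required":["rows"]}

```bash
mkdir -p pics; cat > h.py <<'E'
import numpy as np, cv2
from bench import get_obs, grab_frame
from scipy.spatial.transform import Rotation as Ro
def cloud(g):
    f=200/np.tan(np.radians(g['vfov'])/2); z=g['z_map']
    v,u=np.mgrid[:400,:640]
    P=np.stack([(u-g['cx'])/f*z,(v-g['cy'])/f*z,z],-1)
    return (P-g['t'])@g['R'], z>0
E
python3 - <<'E'
from h import *
o=get_obs(); print({k:np.round(v,3) for k,v in o.items()})
for n in ('scene','top'):
    g=grab_frame(n); np.savez(n+'0.npz',**g); cv2.imwrite(f'pics/{n}0.png',g['frame'][...,::-1]); print(n,g['vfov'],np.round(-np.array(g['R']).T@g['t'],3))
E
```

```text
{'clock': np.float64(0.0), 'joints': array([ 1.239,  0.478,  0.022,  1.556, -0.011,  1.109, -0.083]), 'qvel': array([-0.001,  0.001, -0.002,  0.001,  0.001,  0.   , -0.   ]), 'tau': array([ 1.0000e-03, -5.9646e+01,  1.6090e+00, -2.8119e+01,  1.3000e-02,
        9.0000e-03,  0.0000e+00]), 'tcp_pos': array([ 0.15 , -0.658,  0.23 ]), 'orientation': array([-3.12e+00, -3.51e-01,  1.00e-03]), 'contact_force': array([ 0.927, -0.882, -0.77 ]), 'moment': array([-0.011,  0.01 ,  0.035]), 'gripper_force': np.float64(0.0), 'grip_width': np.float64(0.085)}
scene 46.93424940705479 [ 1.108 -0.502  0.876]
top 51.1099906296613 [0.411 0.004 1.125]
```

View pics/scene0.png

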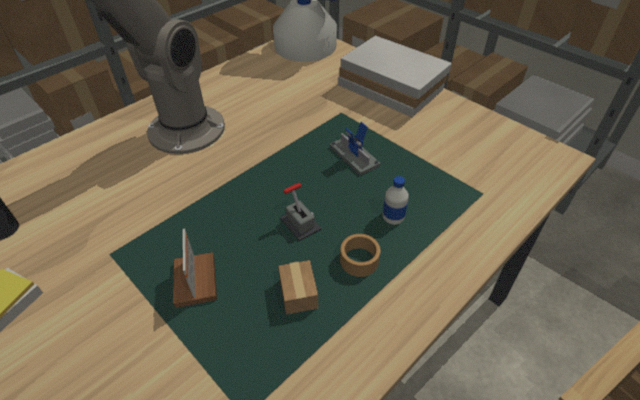

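View pics/top0.png

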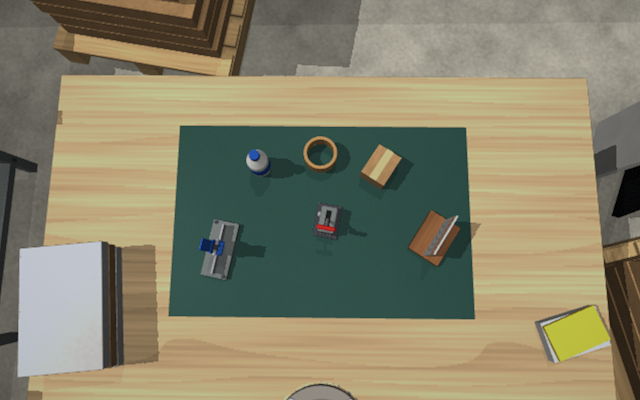

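The scene view shows the counter at (300,215), clip and rail (355,145), card (190,270). The top view shows the counter at (327,220), clip (213,245), rail (220,250), card (443,235), with bystanders along the top at rows 150-165.

```bash
python3 - <<'E'
from h import *
def L(n):
    d=dict(np.load(n+'0.npz')); P,ok=cloud(d); return d,P,ok
d,P,ok=L('top'); hsv=cv2.cvtColor(d['frame'],cv2.COLOR_RGB2HSV)
def sel(P,ok,box,zr,extra=True):
    c,r,c2,r2=box; m=np.zeros(ok.shape,bool); m[r:r2,c:c2]=1
    return P[m&ok&(P[...,2]>zr[0])&(P[...,2]<zr[1])&extra]
def rect(n,Q):
    if len(Q)<4: print(n,len(Q));return
    (c,s,a)=cv2.minAreaRect((Q[:,:2]*1000).astype(np.float32)); print(n,len(Q),'c',np.round(c,1),'size',np.round(s,1),'ang',round(a,1),'z',np.round(Q[:,2].min(),3),np.round(Q[:,2].max(),3))
rail=(195,210,250,290); cnt=(305,195,350,245); card=(400,200,470,275)
rect('railbase',sel(P,ok,rail,(.01,.02))); rect('fin',sel(P,ok,rail,(.035,.047)))
rect('clip',sel(P,ok,rail,(.06,.2)));rect('cliptop',sel(P,ok,rail,(.095,.2)))
rect('foot',sel(P,ok,cnt,(.005,.012)));rect('box',sel(P,ok,cnt,(.044,.052)))
red=(hsv[...,1]>150)&((hsv[...,0]<8)|(hsv[...,0]>172))
Q=sel(P,ok,cnt,(.06,.2),red); rect('bar',Q); print(Q.mean(0))
rect('cardfoot',sel(P,ok,card,(.015,.025)));rect('card',sel(P,ok,card,(.03,.2)));rect('cardtop',sel(P,ok,card,(.112,.13)))
for n,b in dict(bottle=(240,140,280,185),tape=(295,130,345,180),carton=(355,140,405,195)).items(): rect(n,sel(P,ok,b,(.03,.2)))
d,P,ok=L('scene'); hsv=cv2.cvtColor(d['frame'],cv2.COLOR_RGB2HSV)
red=(hsv[...,1]>150)&((hsv[...,0]<8)|(hsv[...,0]>172))
Q=sel(P,ok,(270,170,325,240),(.06,.2),red); rect('S bar',Q); print(Q.mean(0))
rect('S box',sel(P,ok,(270,170,325,240),(.044,.052)))
rect('S cardtop',sel(P,ok,(160,220,220,310),(.112,.13)));rect('S card',sel(P,ok,(160,220,220,310),(.03,.13)));rect('S foot',sel(P,ok,(160,220,220,310),(.015,.025)))
blue=(hsv[...,0]>100)&(hsv[...,0]<130)&(hsv[...,1]>120)
rect('S clip',sel(P,ok,(325,115,385,175),(.03,.2),blue));rect('S cliptop',sel(P,ok,(325,115,385,175),(.085,.2),blue))
rect('S rail',sel(P,ok,(325,115,385,175),(.01,.02)));rect('S fin',sel(P,ok,(325,115,385,175),(.035,.046),~blue))
for n in('scene','top'):
  f=np.load(n+'0.npz')['frame']; 
  if n=='scene': a=[f[110:180,320:390],f[170:240,265:335],f[225:310,160:230]]
  else: b=[f[210:285,185:260],f[190:250,295:355],f[195:275,400:480]]
im=[np.hstack([cv2.resize(x,(260,260),interpolation=cv2.INTER_CUBIC) for x in y]) for y in(a,b)]
cv2.imwrite('pics/c.png',np.vstack(im)[...,::-1])
E
```

```text
railbase 1128 c [453.2 268. ] size [ 70.8 149.9] ang 78.8 z 0.01 0.02
fin 85 c [453.8 267.2] size [ 24.1 128.1] ang 81.9 z 0.035 0.047
clip 283 c [456.1 267.5] size [55.8 41.2] ang 79.0 z 0.06 0.113
cliptop 78 c [456.3 267.6] size [56.  28.8] ang 80.0 z 0.095 0.113
foot 347 c [533.1 -17.1] size [127.2 118.1] ang 0.5 z 0.005 0.012
box 311 c [530.6 -15.4] size [43.4 69.2] ang 79.6 z 0.044 0.052
bar 70 c [505.9 -10.8] size [44.8 12.5] ang 79.5 z 0.083 0.115
[ 0.50412751 -0.01110692  0.10900126]
cardfoot 1152 c [ 487.6 -297.9] size [ 91.  120.2] ang 57.2 z 0.015 0.025
card 406 c [ 487.6 -297.7] size [  5.7 110.6] ang 57.7 z 0.03 0.126
cardtop 118 c [ 487.5 -297.9] size [  5.4 110.3] ang 57.8 z 0.112 0.126
bottle 465 c [676.2 166.1] size [49.9 55.5] ang 25.6 z 0.03 0.134
tape 398 c [708.8   4.5] size [88.3 88.9] ang 18.1 z 0.03 0.051
carton 949 c [ 674.8 -155.5] size [70.2 91.1] ang 57.4 z 0.03 0.062
S bar 72 c [507.5 -11.5] size [45.7 11. ] ang 82.7 z 0.099 0.11
[ 0.50784701 -0.01199529  0.10589736]
S box 296 c [535.8 -17.6] size [41.7 69.9] ang 79.2 z 0.044 0.052
S cardtop 92 c [ 490.1 -298.7] size [  4.3 112.1] ang 58.0 z 0.112 0.123
S card 464 c [ 490.5 -299. ] size [  5.3 113.7] ang 57.4 z 0.03 0.123
S foot 1510 c [ 490.8 -299.1] size [ 89.7 123.7] ang 57.9 z 0.015 0.025
S clip 257 c [458.4 266. ] size [53.1 37.3] ang 80.7 z 0.03 0.108
S cliptop 80 c [457.4 266.1] size [53.  35.6] ang 81.2 z 0.086 0.108
S rail 561 c [457.9 265. ] size [ 72.9 151.9] ang 78.6 z 0.01 0.02
S fin 61 c [456.8 265.4] size [ 17.  127.2] ang 82.2 z 0.035 0.044
```

View pics/c.png

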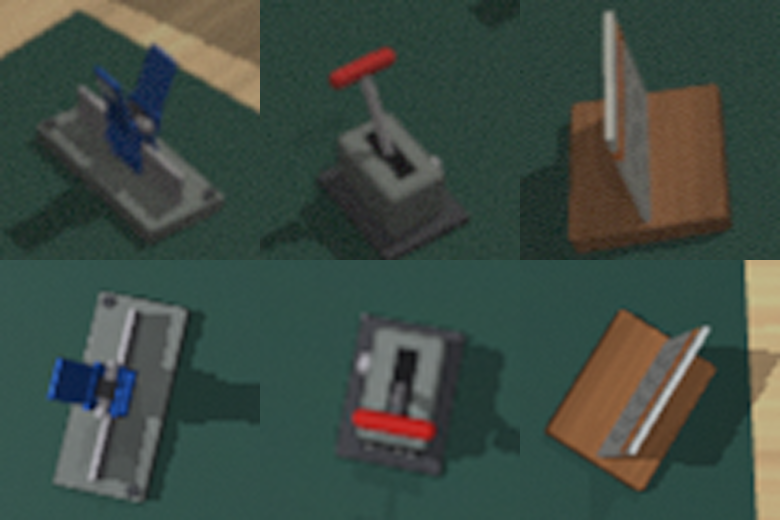

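The crops show the clip biting the fin with its squeeze axis at about 79°. The lever leans towards world -x, so it advances along about -10.5°, and the card normal is at about 58°. Next I'll work out the moves to the lever.

```bash
cat > plan.py <<'E'
from h import *
def down(yaw):  # tool z down, tool x at yaw
    c,s=np.cos(np.radians(yaw)),np.sin(np.radians(yaw))
    return np.array([[c,s,0],[s,-c,0],[0,0,-1.]])
def plan(wps,p=None,yaw=None):
    o=get_obs(); 
    p=np.array(o['tcp_pos']) if p is None else np.array(p)
    R=Ro.from_rotvec(o['orientation']).as_matrix() if yaw is None else down(yaw)
    for x,y,z,w in wps:
        q=np.array([x,y,z]);T=down(w)
        print('off',np.round(R.T@(q-p)/.15,3),'rot',np.round(Ro.from_matrix(R.T@T).as_rotvec()/2,3)); p,R=q,T
E
python3 - <<'E'
from plan import *
w=12.8
plan([(.26,-.56,.23,w),(.38,-.47,.23,w),(.47,-.35,.23,w),(.47,-.21,.23,0),(.468,-.08,.23,-10.5),(.468,-.005,.098,-10.5)])
E
```

```text
off [ 0.861 -0.472  0.004] rot [-0.001  0.     0.   ]
off [ 0.913 -0.408  0.   ] rot [0. 0. 0.]
off [ 0.762 -0.647  0.   ] rot [0. 0. 0.]
off [ 0.207 -0.91   0.   ] rot [0.    0.    0.112]
off [-0.013 -0.867  0.   ] rot [0.    0.    0.092]
off [-0.091 -0.492  0.88 ] rot [0. 0. 0.]
```

Request:
drive_tool:
  rows:
    - {"offset": [0.86, -0.47, 0], "rotation": [0, 0, 0], "claw": 0}
    - {"offset": [0.86, -0.47, 0], "rotation": [0, 0, 0], "claw": 0}
    - {"offset": [0.86, -0.47, 0], "rotation": [0, 0, 0], "claw": 0}
    - {"offset": [0.86, -0.47, 0], "rotation": [0, 0, 0], "claw": 0}
    - {"offset": [0.86, -0.47, 0], "rotation": [0, 0, 0], "claw": 0}
  force: 40

```text
clock: 0.52
tcp_pos: [0.2664, -0.5559, 0.231]
orientation: [-3.117, -0.365, -0.005]
contact_force: [0.0, -0.4, 0.5]
grip_width: 0.0257
gripper_force: 0.0
```

Request:
drive_tool:
  rows:
    - {"offset": [0.91, -0.41, 0], "rotation": [0, 0, 0], "claw": 0}
    - {"offset": [0.91, -0.41, 0], "rotation": [0, 0, 0], "claw": 0}
    - {"offset": [0.91, -0.41, 0], "rotation": [0, 0, 0], "claw": 0}
    - {"offset": [0.91, -0.41, 0], "rotation": [0, 0, 0], "claw": 0}
    - {"offset": [0.91, -0.41, 0], "rotation": [0, 0, 0], "claw": 0}

```text
clock: 0.93
tcp_pos: [0.3856, -0.4654, 0.231]
orientation: [-3.118, -0.366, -0.005]
contact_force: [0.5, 0.6, -0.6]
grip_width: 0.0004
gripper_force: 0.0
```

Request:
drive_tool:
  rows:
    - {"offset": [0.76, -0.65, 0], "rotation": [0, 0, 0], "claw": 0}
    - {"offset": [0.76, -0.65, 0], "rotation": [0, 0, 0], "claw": 0}
    - {"offset": [0.76, -0.65, 0], "rotation": [0, 0, 0], "claw": 0}
    - {"offset": [0.76, -0.65, 0], "rotation": [0, 0, 0], "claw": 0}
    - {"offset": [0.76, -0.65, 0], "rotation": [0, 0, 0], "claw": 0}

```text
clock: 1.35
tcp_pos: [0.4729, -0.3443, 0.2311]
orientation: [-3.118, -0.364, -0.003]
contact_force: [-0.6, 0.4, -0.4]
grip_width: 0.0001
gripper_force: 0.0
```

Request:
drive_tool:
  rows:
    - {"offset": [0.21, -0.91, 0], "rotation": [0, 0, 0.11], "claw": 0}
    - {"offset": [0.21, -0.91, 0], "rotation": [0, 0, 0.11], "claw": 0}
    - {"offset": [0.21, -0.91, 0], "rotation": [0, 0, 0.11], "claw": 0}
    - {"offset": [0.21, -0.91, 0], "rotation": [0, 0, 0.11], "claw": 0}
    - {"offset": [0.21, -0.91, 0], "rotation": [0, 0, 0.11], "claw": 0}
    - {"offset": [0.21, -0.91, 0], "rotation": [0, 0, 0.11], "claw": 0}

```text
clock: 1.85
tcp_pos: [0.4689, -0.2108, 0.2313]
orientation: [3.141, 0.007, -0.0]
contact_force: [-0.4, -0.9, 0.3]
grip_width: 0.0001
gripper_force: 0.0
```

Request:
drive_tool:
  rows:
    - {"offset": [-0.01, -0.87, 0], "rotation": [0, 0, 0.09], "claw": 0}
    - {"offset": [-0.01, -0.87, 0], "rotation": [0, 0, 0.09], "claw": 0}
    - {"offset": [-0.01, -0.87, 0], "rotation": [0, 0, 0.09], "claw": 0}
    - {"offset": [-0.01, -0.87, 0], "rotation": [0, 0, 0.09], "claw": 0}
    - {"offset": [-0.01, -0.87, 0], "rotation": [0, 0, 0.09], "claw": 0}
    - {"offset": [-0.01, -0.87, 0], "rotation": [0, 0, 0.09], "claw": 0}

```text
clock: 2.35
tcp_pos: [0.4675, -0.0816, 0.2313]
orientation: [3.128, -0.279, 0.0]
contact_force: [-0.5, -0.5, -0.1]
grip_width: -0.0001
gripper_force: 0.0
```

Request:
drive_tool:
  rows:
    - {"offset": [-0.09, -0.5, 0], "rotation": [0, 0, 0], "claw": 0}
    - {"offset": [-0.09, -0.5, 0], "rotation": [0, 0, 0], "claw": 0}
    - {"offset": [-0.09, -0.5, 0.4], "rotation": [0, 0, 0], "claw": 0}
    - {"offset": [-0.09, -0.5, 0.7], "rotation": [0, 0, 0], "claw": 0}
    - {"offset": [-0.09, -0.5, 0.885], "rotation": [0, 0, 0], "claw": 0}
    - {"offset": [-0.09, -0.5, 0.885], "rotation": [0, 0, 0], "claw": 0}
    - {"offset": [-0.09, -0.5, 0.885], "rotation": [0, 0, 0], "claw": 0}
    - {"offset": [-0.09, -0.5, 0.885], "rotation": [0, 0, 0], "claw": 0}

```text
clock: 3.02
tcp_pos: [0.4682, -0.005, 0.0994]
orientation: [3.129, -0.281, 0.001]
contact_force: [1.0, -0.4, 0.3]
grip_width: 0.0001
gripper_force: 0.0
```

```bash
python3 - <<'E'
from plan import *
o=get_obs();print(np.round(o['tcp_pos'],4),np.round(o['joints'],2))
e=np.array([.983,-.182]); print((o['tcp_pos'][:2]-[.533,-.0165])@e,(o['tcp_pos'][:2]-[.533,-.0165])@[.182,.983])
E
```

```text
[ 0.4682 -0.005   0.0994] [ 0.12  0.34 -0.28  2.14  0.15  0.68 -2.02]
-0.0657757048952396 -0.0004976904254254295
```

Request:
drive_tool:
  rows:
    - {"offset": [0.07, 0, 0], "rotation": [0, 0, 0], "claw": 0}
    - {"offset": [0.14, 0, 0], "rotation": [0, 0, 0], "claw": 0}
    - {"offset": [0.2, 0, 0], "rotation": [0, 0, 0], "claw": 0}
    - {"offset": [0.26, 0, 0], "rotation": [0, 0, 0], "claw": 0}
    - {"offset": [0.32, 0, 0], "rotation": [0, 0, 0], "claw": 0}
    - {"offset": [0.38, 0, 0], "rotation": [0, 0, 0], "claw": 0}
    - {"offset": [0.42, 0, 0], "rotation": [0, 0, 0], "claw": 0}
    - {"offset": [0.46, 0, 0], "rotation": [0, 0, 0], "claw": 0}
    - {"offset": [0.48, 0, 0], "rotation": [0, 0, 0], "claw": 0}
    - {"offset": [0.5, 0, 0], "rotation": [0, 0, 0], "claw": 0}
    - {"offset": [0.5, 0, 0], "rotation": [0, 0, 0], "claw": 0}

```text
clock: 3.93
tcp_pos: [0.5407, -0.0166, 0.098]
orientation: [3.129, -0.276, -0.002]
contact_force: [-3.5, -0.3, -2.5]
grip_width: -0.0002
gripper_force: 1.6
```

```bash
python3 - <<'E'
from h import *
g=grab_frame('scene'); cv2.imwrite('pics/s1.png',cv2.resize(g['frame'][130:270,230:390],None,fx=4,fy=4)[...,::-1])
hsv=cv2.cvtColor(g['frame'],cv2.COLOR_RGB2HSV); P,ok=cloud(g)
red=(hsv[...,1]>150)&((hsv[...,0]<8)|(hsv[...,0]>172)); red[:130]=0;red[270:]=0
red[:,:230]=0;red[:,390:]=0;Q=P[red&ok&(P[...,2]>.05)]; print(len(Q),Q.mean(0),(Q[:,:2].mean(0)-[.533,-.0165])@[.983,-.182])
E
```

```text
75 [ 0.55955461 -0.02221326  0.10788906] 0.027142997820718356
```

View pics/s1.png

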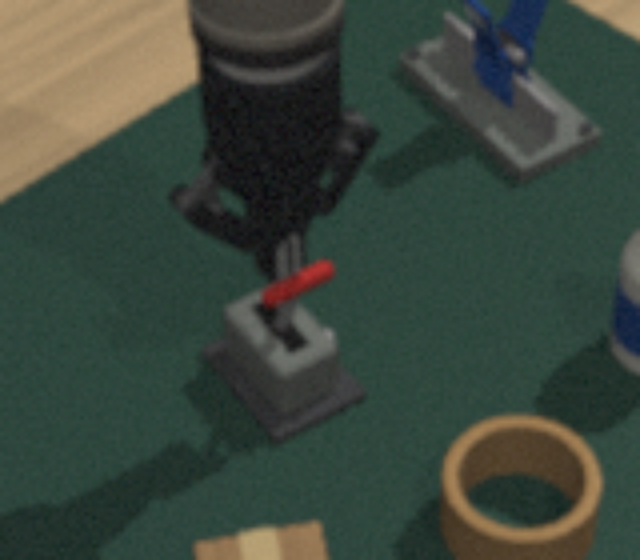

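The red bar (300,283 in the crop) now leans towards +x. It's close to the stop but not clearly on it, so I'll press on gently.

Request:
drive_tool:
  rows:
    - {"offset": [0.015, 0, 0], "rotation": [0, 0, 0], "claw": 0}
    - {"offset": [0.03, 0, 0], "rotation": [0, 0, 0], "claw": 0}
    - {"offset": [0.04, 0, 0], "rotation": [0, 0, 0], "claw": 0}
    - {"offset": [0.04, 0, 0], "rotation": [0, 0, 0], "claw": 0}

```text
clock: 4.32
tcp_pos: [0.5453, -0.0174, 0.0982]
orientation: [3.129, -0.276, -0.006]
contact_force: [-8.2, 1.2, 0.3]
grip_width: -0.0
gripper_force: 3.9
```

Request:
drive_tool:
  rows:
    - {"offset": [0.02, 0, 0], "rotation": [0, 0, 0], "claw": 0}
    - {"offset": [0.02, 0, 0], "rotation": [0, 0, 0], "claw": 0}
    - {"offset": [0.02, 0, 0], "rotation": [0, 0, 0], "claw": 0}

```text
clock: 4.57
tcp_pos: [0.5458, -0.0175, 0.0979]
orientation: [3.129, -0.275, -0.013]
contact_force: [-15.2, 2.6, 6.4]
grip_width: 0.0003
gripper_force: 7.3
```

The force is climbing while the tool hardly moves, so the lever is on its stop. Backing off now.

Request:
drive_tool:
  rows:
    - {"offset": [-0.1, 0, 0], "rotation": [0, 0, 0], "claw": 0}
    - {"offset": [-0.2, 0, 0], "rotation": [0, 0, 0], "claw": 0}
    - {"offset": [-0.3, 0, 0], "rotation": [0, 0, 0], "claw": 0}
    - {"offset": [-0.4, 0, 0], "rotation": [0, 0, 0], "claw": 0}
    - {"offset": [-0.5, 0, 0], "rotation": [0, 0, 0], "claw": 0}
    - {"offset": [-0.58, 0, 0], "rotation": [0, 0, 0], "claw": 0}
    - {"offset": [-0.58, 0, -0.3], "rotation": [0, 0, 0], "claw": 0}
    - {"offset": [-0.58, 0, -0.6], "rotation": [0, 0, 0], "claw": 0}
    - {"offset": [-0.58, 0, -0.9], "rotation": [0, 0, 0], "claw": 1}
    - {"offset": [-0.58, 0, -0.9], "rotation": [0, 0, 0], "claw": 1}
    - {"offset": [-0.58, 0, -0.9], "rotation": [0, 0, 0], "claw": 1}

```text
clock: 5.48
tcp_pos: [0.4685, -0.0027, 0.2386]
orientation: [-3.128, 0.277, -0.019]
contact_force: [0.6, -0.2, 0.3]
grip_width: 0.0356
gripper_force: 0.0
```

```bash
python3 - <<'E'
from plan import *
g=grab_frame('scene')
hsv=cv2.cvtColor(g['frame'],cv2.COLOR_RGB2HSV); P,ok=cloud(g)
red=(hsv[...,1]>150)&((hsv[...,0]<8)|(hsv[...,0]>172)); red[:130]=0;red[270:]=0
red[:,:230]=0;red[:,390:]=0;Q=P[red&ok&(P[...,2]>.05)]; print(len(Q),Q.mean(0))
plan([(.46,.13,.23,-11),(.457,.2667,.23,-11),(.457,.2667,.1,-11)])
E
```

```text
71 [ 0.50755445 -0.01228555  0.10571389]
off [-0.201 -0.864  0.041] rot [-0.001 -0.004  0.008]
off [-0.194 -0.891  0.   ] rot [0. 0. 0.]
off [0.    0.    0.867] rot [0. 0. 0.]
```

The lever is back at its rest position. Now over to the clip.

Request:
drive_tool:
  rows:
    - {"offset": [-0.2, -0.86, 0.04], "rotation": [0, -0.004, 0.008], "claw": 1}
    - {"offset": [-0.2, -0.86, 0.04], "rotation": [0, -0.004, 0.008], "claw": 1}
    - {"offset": [-0.2, -0.86, 0.04], "rotation": [0, -0.004, 0.008], "claw": 1}
    - {"offset": [-0.2, -0.86, 0.04], "rotation": [0, -0.004, 0.008], "claw": 1}
    - {"offset": [-0.2, -0.86, 0.04], "rotation": [0, -0.004, 0.008], "claw": 1}

```text
clock: 5.95
tcp_pos: [0.4567, 0.133, 0.2265]
orientation: [-3.126, 0.291, 0.014]
contact_force: [-0.2, 0.2, -0.3]
grip_width: 0.0853
gripper_force: 0.0
```

Request:
drive_tool:
  rows:
    - {"offset": [-0.19, -0.89, 0], "rotation": [0, 0, 0], "claw": 1}
    - {"offset": [-0.19, -0.89, 0], "rotation": [0, 0, 0], "claw": 1}
    - {"offset": [-0.19, -0.89, 0], "rotation": [0, 0, 0], "claw": 1}
    - {"offset": [-0.19, -0.89, 0], "rotation": [0, 0, 0], "claw": 1}
    - {"offset": [-0.19, -0.89, 0], "rotation": [0, 0, 0], "claw": 1}
    - {"offset": [-0.19, -0.89, 0], "rotation": [0, 0, 0], "claw": 1}

```text
clock: 6.45
tcp_pos: [0.4551, 0.2648, 0.2267]
orientation: [3.126, -0.301, -0.014]
contact_force: [0.9, -0.4, -0.1]
grip_width: 0.0853
gripper_force: 0.0
```

```bash
python3 - <<'E'
from plan import *
o=get_obs();print(np.round(o['joints'],2),np.round(o['tcp_pos'],4),Ro.from_rotvec(o['orientation']).as_matrix().round(3).tolist())
plan([(.457,.2667,.074,-11)])
g=grab_frame('wrist'); cv2.imwrite('pics/w1.png',g['frame'][...,::-1])
E
```

```text
[-0.24  0.28 -0.48  1.88  0.14  1.02 -2.54] [0.4551 0.2648 0.2267] [[0.982, -0.191, -0.009], [-0.191, -0.982, 0.0], [-0.009, 0.001, -1.0]]
off [ 0.019 -0.016  1.018] rot [0.001 0.004 0.   ]
```

View pics/w1.png

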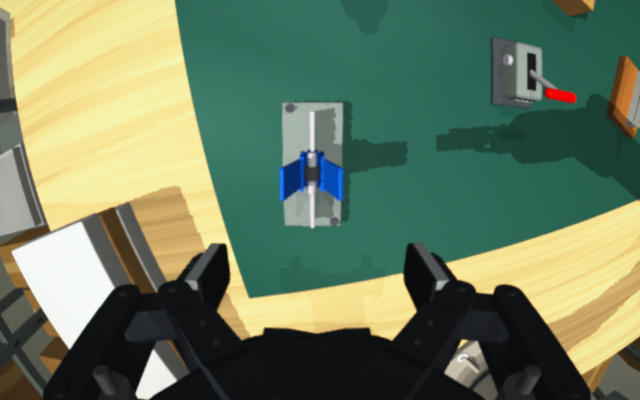

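The clip (312,175) is in line with the gap between the fingers (midpoint about 318). I'll descend.

Request:
drive_tool:
  rows:
    - {"offset": [0.02, -0.015, 0.2], "rotation": [0, 0.004, 0], "claw": 1}
    - {"offset": [0.02, -0.015, 0.4], "rotation": [0, 0.004, 0], "claw": 1}
    - {"offset": [0.02, -0.015, 0.55], "rotation": [0, 0.004, 0], "claw": 1}
    - {"offset": [0.02, -0.015, 0.7], "rotation": [0, 0.004, 0], "claw": 1}
    - {"offset": [0.02, -0.015, 0.85], "rotation": [0, 0.004, 0], "claw": 1}
    - {"offset": [0.02, -0.015, 1.0], "rotation": [0, 0.004, 0], "claw": 1}
    - {"offset": [0.02, -0.015, 1.0], "rotation": [0, 0.004, 0], "claw": 1}
    - {"offset": [0.02, -0.015, 1.0], "rotation": [0, 0.004, 0], "claw": 1}

```text
clock: 7.17
tcp_pos: [0.457, 0.2652, 0.077]
orientation: [3.124, -0.305, -0.003]
contact_force: [0.2, 0.5, 0.1]
grip_width: 0.0856
gripper_force: 0.0
```

```bash
python3 - <<'E'
from plan import *
plan([(.457,.2667,.074,-11)])
g=grab_frame('wrist'); cv2.imwrite('pics/w2.png',g['frame'][...,::-1])
E
```

```text
off [-0.002 -0.01   0.02 ] rot [ 0.001  0.001 -0.001]
```

View pics/w2.png

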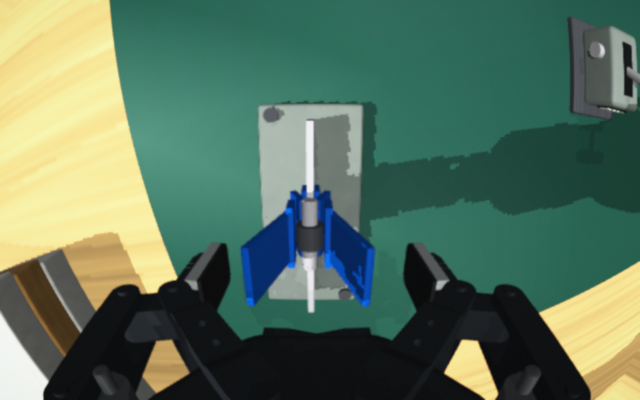

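The handles are at columns 246-372 and the pads at 228-406, so the clip sits about 3 mm to the left of the finger centre. I'll correct that and squeeze.

Request:
drive_tool:
  rows:
    - {"offset": [0, -0.018, 0.02], "rotation": [0, 0, 0], "claw": 1}
    - {"offset": [0, -0.018, 0.02], "rotation": [0, 0, 0], "claw": 1}
    - {"offset": [0, -0.018, 0.02], "rotation": [0, 0, 0], "claw": 0.5}
    - {"offset": [0, -0.018, 0.02], "rotation": [0, 0, 0], "claw": 0.3}
    - {"offset": [0, -0.018, 0.02], "rotation": [0, 0, 0], "claw": 0}
    - {"offset": [0, -0.018, 0.02], "rotation": [0, 0, 0], "claw": 0}
    - {"offset": [0, -0.018, 0.02], "rotation": [0, 0, 0], "claw": 0}
    - {"offset": [0, -0.018, 0.02], "rotation": [0, 0, 0], "claw": 0}
    - {"offset": [0, -0.018, 0.02], "rotation": [0, 0, 0], "claw": 0}
    - {"offset": [0, -0.018, 0.02], "rotation": [0, 0, 0], "claw": 0}
  force: 40

```text
clock: 8.05
tcp_pos: [0.4595, 0.2699, 0.0776]
orientation: [3.126, -0.303, 0.006]
contact_force: [-2.7, -6.3, 24.6]
grip_width: 0.0244
gripper_force: 41.4
```

Request:
drive_tool:
  rows:
    - {"offset": [0, 0, -0.03], "rotation": [0, 0, 0], "claw": 0}
    - {"offset": [0, 0, -0.06], "rotation": [0, 0, 0], "claw": 0}
    - {"offset": [0, 0, -0.1], "rotation": [0, 0, 0], "claw": 0}
    - {"offset": [0, 0, -0.15], "rotation": [0, 0, 0], "claw": 0}
    - {"offset": [0, 0, -0.2], "rotation": [0, 0, 0], "claw": 0}
    - {"offset": [0, 0, -0.3], "rotation": [0, 0, 0], "claw": 0}
    - {"offset": [0, 0, -0.4], "rotation": [0, 0, 0], "claw": 0}
    - {"offset": [0, 0, -0.6], "rotation": [0, 0, 0], "claw": 0}
    - {"offset": [0, 0, -0.8], "rotation": [0, 0, 0], "claw": 0}
    - {"offset": [0, 0, -1], "rotation": [0, 0, 0], "claw": 0}
    - {"offset": [0, 0, -1], "rotation": [0, 0, 0], "claw": 0}
    - {"offset": [0, 0, -1], "rotation": [0, 0, 0], "claw": 0}
    - {"offset": [0, 0, -1], "rotation": [0, 0, 0], "claw": 0}

```text
clock: 9.13
tcp_pos: [0.4572, 0.2701, 0.2245]
orientation: [3.127, -0.301, -0.0]
contact_force: [-0.9, -0.2, -0.8]
grip_width: 0.0246
gripper_force: 39.9
```

```bash
python3 - <<'E'
from plan import *
o=get_obs(); print(np.round(o['tcp_pos'],4))
g=grab_frame('scene'); w=grab_frame('wrist')
im=np.hstack([cv2.resize(g['frame'][60:180,290:440],(500,400)),w['frame'][:,170:470]])
cv2.imwrite('pics/l.png',im[...,::-1])
hsv=cv2.cvtColor(g['frame'],cv2.COLOR_RGB2HSV);P,ok=cloud(g)
m=(hsv[...,0]>100)&(hsv[...,0]<130)&(hsv[...,1]>100)&ok&(P[...,2]>.08);m[:,:290]=0;m[:,440:]=0;m[:40]=0;m[170:]=0
Q=P[m];print(len(Q),Q.min(0),Q.max(0),Q.mean(0)); 
plan([(.465,.14,.25,-11),(.47,.01,.25,-11),(.475,-.12,.25,-20),(.482,-.22,.25,-32.3),(.489,-.2983,.25,-32.3)])
E
```

```text
[0.4572 0.2701 0.2245]
377 [0.43830388 0.23133724 0.16597757] [0.4914486  0.32085596 0.37443043] [0.46184258 0.26368999 0.21712918]
off [ 0.219  0.839 -0.176] rot [ 0.001  0.001 -0.   ]
off [0.198 0.844 0.   ] rot [0. 0. 0.]
off [0.198 0.844 0.   ] rot [0.    0.    0.079]
off [0.272 0.611 0.   ] rot [0.    0.    0.107]
off [0.318 0.416 0.   ] rot [0. 0. 0.]
```

View pics/l.png

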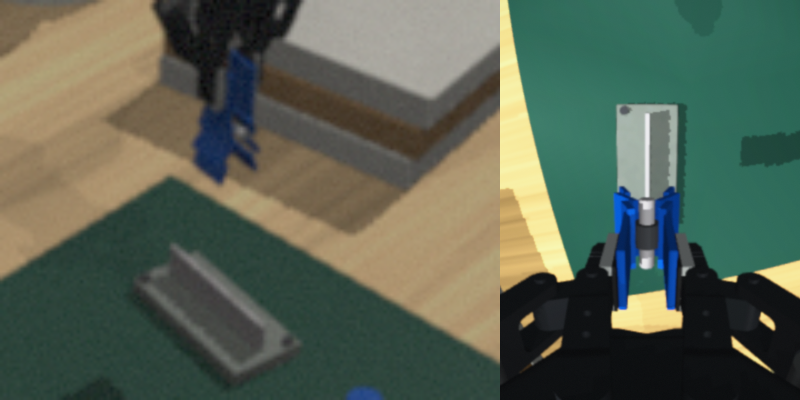

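The clip is off the rail, upright and squeezed open. Its tips are about 58 mm below the TCP, as expected. Carrying it over to the card.

Request:
drive_tool:
  rows:
    - {"offset": [0.05, 0.2, -0.17], "rotation": [0, 0, 0], "claw": 0}
    - {"offset": [0.1, 0.4, -0.17], "rotation": [0, 0, 0], "claw": 0}
    - {"offset": [0.16, 0.6, -0.17], "rotation": [0, 0, 0], "claw": 0}
    - {"offset": [0.22, 0.84, -0.17], "rotation": [0, 0, 0], "claw": 0}
    - {"offset": [0.22, 0.84, -0.17], "rotation": [0, 0, 0], "claw": 0}
    - {"offset": [0.22, 0.84, -0.17], "rotation": [0, 0, 0], "claw": 0}

```text
clock: 9.73
tcp_pos: [0.4655, 0.1377, 0.2491]
orientation: [3.125, -0.309, -0.003]
contact_force: [0.1, 0.5, -0.7]
grip_width: 0.0245
gripper_force: 39.9
```

Request:
drive_tool:
  rows:
    - {"offset": [0.05, 0.2, 0], "rotation": [0, 0, 0], "claw": 0}
    - {"offset": [0.1, 0.4, 0], "rotation": [0, 0, 0], "claw": 0}
    - {"offset": [0.15, 0.6, 0], "rotation": [0, 0, 0], "claw": 0}
    - {"offset": [0.2, 0.84, 0], "rotation": [0, 0, 0], "claw": 0}
    - {"offset": [0.2, 0.84, 0], "rotation": [0, 0, 0], "claw": 0}

```text
clock: 10.15
tcp_pos: [0.4708, 0.0048, 0.2492]
orientation: [3.123, -0.312, -0.003]
contact_force: [0.2, -0.5, -1.3]
grip_width: 0.0246
gripper_force: 40.0
```

Request:
drive_tool:
  rows:
    - {"offset": [0.05, 0.2, 0], "rotation": [0, 0, 0.02], "claw": 0}
    - {"offset": [0.1, 0.4, 0], "rotation": [0, 0, 0.04], "claw": 0}
    - {"offset": [0.15, 0.6, 0], "rotation": [0, 0, 0.06], "claw": 0}
    - {"offset": [0.2, 0.84, 0], "rotation": [0, 0, 0.08], "claw": 0}
    - {"offset": [0.2, 0.84, 0], "rotation": [0, 0, 0.08], "claw": 0}

```text
clock: 10.57
tcp_pos: [0.4761, -0.1247, 0.2494]
orientation: [3.088, -0.564, -0.002]
contact_force: [-0.9, -0.5, -0.9]
grip_width: 0.0242
gripper_force: 40.0
```

Request:
drive_tool:
  rows:
    - {"offset": [0.07, 0.15, 0], "rotation": [0, 0, 0.03], "claw": 0}
    - {"offset": [0.14, 0.3, 0], "rotation": [0, 0, 0.06], "claw": 0}
    - {"offset": [0.2, 0.45, 0], "rotation": [0, 0, 0.08], "claw": 0}
    - {"offset": [0.27, 0.61, 0], "rotation": [0, 0, 0.107], "claw": 0}
    - {"offset": [0.27, 0.61, 0], "rotation": [0, 0, 0.107], "claw": 0}
    - {"offset": [0.27, 0.61, 0], "rotation": [0, 0, 0.107], "claw": 0}

```text
clock: 11.07
tcp_pos: [0.483, -0.2197, 0.2495]
orientation: [3.015, -0.883, -0.002]
contact_force: [0.2, 0.3, -0.3]
grip_width: 0.0247
gripper_force: 40.0
```

```bash
python3 - <<'E'
from plan import *
plan([(.489,-.2983,.25,-32.3)])
g=grab_frame('scene'); cv2.imwrite('pics/x.png',g['frame'][...,::-1])
P,ok=cloud(g); m=ok&(P[...,2]>.015)&(P[...,2]<.025); m[:220]=0;m[320:]=0;m[:,:150]=0;m[:,230:]=0
print(cv2.minAreaRect((P[m][:,:2]*1000).astype(np.float32)))
print(get_obs()['grip_width'])
E
```

```text
off [ 0.316  0.42  -0.003] rot [ 0.     0.001 -0.003]
((491.4371643066406, -299.1643981933594), (90.24398803710938, 121.49684143066406), 57.88834762573242)
0.024849513470447348
```

Request:
drive_tool:
  rows:
    - {"offset": [0.08, 0.11, 0], "rotation": [0, 0, 0], "claw": 0}
    - {"offset": [0.16, 0.22, 0], "rotation": [0, 0, 0], "claw": 0}
    - {"offset": [0.24, 0.32, 0], "rotation": [0, 0, 0], "claw": 0}
    - {"offset": [0.32, 0.42, 0], "rotation": [0, 0, 0], "claw": 0}
    - {"offset": [0.32, 0.42, 0], "rotation": [0, 0, 0], "claw": 0}
    - {"offset": [0.32, 0.42, 0], "rotation": [0, 0, 0], "claw": 0}
    - {"offset": [0.32, 0.42, 0], "rotation": [0, 0, 0], "claw": 0}

```text
clock: 11.7
tcp_pos: [0.4902, -0.2953, 0.2499]
orientation: [-3.016, 0.874, 0.001]
contact_force: [0.6, -0.3, -0.9]
grip_width: 0.0242
gripper_force: 40.0
```

```bash
python3 - <<'E'
from plan import *
plan([(.489,-.2983,.158,-32.3)])
g=grab_frame('scene'); w=grab_frame('wrist')
im=np.hstack([cv2.resize(g['frame'][170:320,110:250],(373,400)),w['frame'][:,120:540]])
cv2.imwrite('pics/y.png',im[...,::-1])
E
```

```text
off [0.004 0.022 0.613] rot [-0.     0.001 -0.   ]
```

View pics/y.png

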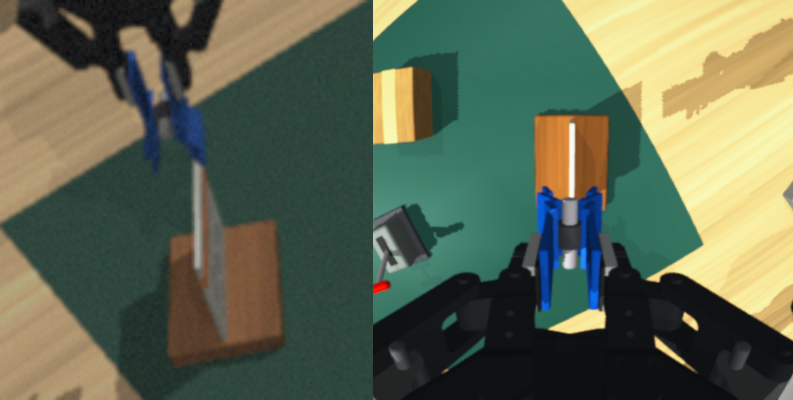

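In the wrist half, the card edge (572,150) is midway between the jaws (540/600). I'll shift 2 mm sideways and lower the clip.

Request:
drive_tool:
  rows:
    - {"offset": [0, 0.014, 0.05], "rotation": [0, 0, 0], "claw": 0}
    - {"offset": [0, 0.014, 0.12], "rotation": [0, 0, 0], "claw": 0}
    - {"offset": [0, 0.014, 0.19], "rotation": [0, 0, 0], "claw": 0}
    - {"offset": [0, 0.014, 0.26], "rotation": [0, 0, 0], "claw": 0}
    - {"offset": [0, 0.014, 0.32], "rotation": [0, 0, 0], "claw": 0}
    - {"offset": [0, 0.014, 0.38], "rotation": [0, 0, 0], "claw": 0}
    - {"offset": [0, 0.014, 0.44], "rotation": [0, 0, 0], "claw": 0}
    - {"offset": [0, 0.014, 0.49], "rotation": [0, 0, 0], "claw": 0}
    - {"offset": [0, 0.014, 0.54], "rotation": [0, 0, 0], "claw": 0}
    - {"offset": [0, 0.014, 0.57], "rotation": [0, 0, 0], "claw": 0}
    - {"offset": [0, 0.014, 0.6], "rotation": [0, 0, 0], "claw": 0}
    - {"offset": [0, 0.014, 0.6], "rotation": [0, 0, 0], "claw": 0}
    - {"offset": [0, 0.014, 0.6], "rotation": [0, 0, 0], "claw": 0}
    - {"offset": [0, 0.014, 0.6], "rotation": [0, 0, 0], "claw": 0}

```text
clock: 12.97
tcp_pos: [0.489, -0.2991, 0.1607]
orientation: [3.016, -0.878, 0.001]
contact_force: [-0.2, 0.3, -1.5]
grip_width: 0.0244
gripper_force: 40.0
```

```bash
python3 - <<'E'
from plan import *
plan([(.489,-.2983,.16,-32.3)])
g=grab_frame('scene'); w=grab_frame('wrist')
im=np.hstack([cv2.resize(g['frame'][190:320,120:240],(373,400)),w['frame'][:,120:540]])
cv2.imwrite('pics/z.png',im[...,::-1])
P,ok=cloud(g); m=ok&(P[...,2]>.015)&(P[...,2]<.025); m[:220]=0;m[320:]=0;m[:,:150]=0;m[:,230:]=0
print(cv2.minAreaRect((P[m][:,:2]*1000).astype(np.float32)))
hsv=cv2.cvtColor(g['frame'],cv2.COLOR_RGB2HSV)
m=(hsv[...,0]>100)&(hsv[...,0]<130)&(hsv[...,1]>100)&ok&(P[...,2]>.06);m[:190]=0;m[280:]=0;m[:,:140]=0;m[:,230:]=0
print('clip z',np.percentile(P[m][:,2],[0,2,5]))
E
```

```text
off [-0.003 -0.005  0.005] rot [-0.    -0.    -0.001]
((490.9227600097656, -299.3553771972656), (89.57852935791016, 122.72502136230469), 57.71132278442383)
clip z [0.09856137 0.10014254 0.1095849 ]
```

View pics/z.png

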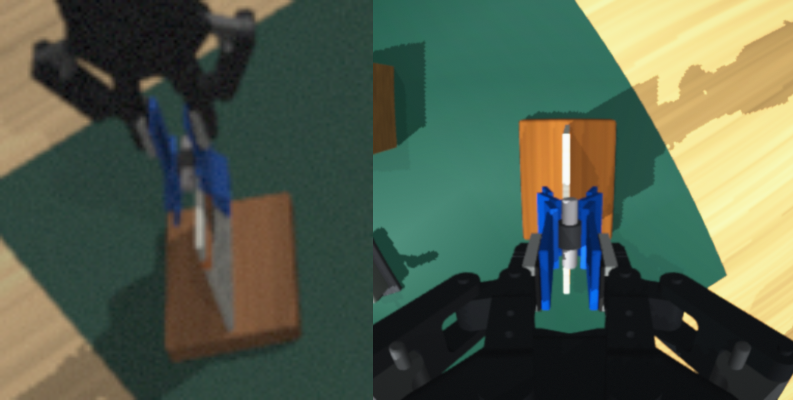

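The card edge (567) runs between the jaws (540 and 600) with clearance on both sides. The tips are about 20 mm below the top edge, and the card hasn't moved and shows no contact force. Handing in.

```bash
python3 -c "from bench import hand_in; print(hand_in())"
```

```text
the job is handed in; nothing more can be done
None
```

The lever was swung to its stop and sprang back, and the job was handed in with the clip held open over the middle of the card's top edge, tips about 20 mm below it, card unmoved and nothing seen touching it; hand-in returned no verdict.

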